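# Clamp a plastic plaque in the spectrometer's sample press

## Task

Get the tall plaque ready for its infrared measurement. Take it out of the rack, lay it flat on the spectrometer's sample plate so that it completely covers the small round crystal under the press, then turn the press knob clockwise until its slip clutch lets go; give it a click or two, stop well within half a turn of slipping, and let go with the plaque clamped. You can lay the plaque down on the bench to take it another way; leave the two short plaques, the flask and the jar where they stand.

Things in the scene. Friction and masses are not known exactly. Their poses are not given: they have to be found in the camera images.
- sample_mid (a point): Centre of the tall plaque: loose flat bar of grey plastic, 130 long x 40 wide x 10 mm thick, 50 to 80 g. Its z axis runs along the 130 mm length, y along the 40 mm width, x through the thickness. At the start it stands on end (z up) in one of the rack's three slots, 37 mm deep in it; its top is 45 mm above the short plaques'. Either face may lie down, either end may point to the front.
- plaque_b_mid (a point): Centre of a short plaque, 85 x 40 x 10 mm, standing on end in another slot of the rack. To be left alone.
- plaque_c_mid (a point): Centre of the other short plaque, 85 x 40 x 10 mm, standing on end in the third slot. To be left alone.
- rack: White plastic rack, fixed to the bench, 145 mm along its x, 74 mm along its y, 45 mm high; origin at the centre of its underside. Three slots in the top, 45 mm apart along its x, each 12.5 mm wide along x, 43 mm long along y, 37 mm deep. Which plaque is in which slot varies. The bench between it and the spectrometer is free.
- crystal (a point): The crystal: dark round window 8 mm across, flush in the middle of a 40 mm disc in the sample plate on the spectrometer's flat deck, 110 mm above the bench. Its axes are the instrument's: x points to the back, y to its left, z up. The deck is 200 mm wide, and reaches from 115 mm in front of the crystal to the press's column, 65 mm behind it.
- tip_face (a point): Lower face of the press's steel pressure tip (12 mm across), straight above the crystal, 15 to 20 mm above the deck at the start. It sinks 4 mm for each radian the knob is turned clockwise. Around it a 24 mm bush ends 41 mm above the deck, and the press arm (44 mm wide, its rounded nose reaching 22 mm in front of the tip's axis) spans 55 to 89 mm above the deck, from the column at the back.
- knob_grip (a point): Point on the axis of the black ribbed press knob (50 mm across its ribs, 36 mm tall, turning about the vertical axis above the crystal), 20 mm above its underside; the underside is 7 mm above the arm's top. It does not rise or sink. Clockwise from above tightens. It drags with about 0.3 N m; once the tip presses, the torque climbs over about 1 rad to 0.54 N m, where the clutch slips.
- knob_mark (a point): White line on the knob's top, 20 mm from the axis; turns with the knob. Slipping, the torque swings between 0.36 and 0.54 N m, one click in 36 degrees. The knob gives like a spring, 2 N m/rad, before screw or clutch moves. Torque felt with the hand stopped: 0.2 N m running in, 0.45 just before a click, 0.2 to 0.35 just after. Start to first click: 2 to 4 rad; the screw stays where it is left.
- collar (a point): Centre of the steel collar between the knob and the arm, 30 mm across, which turns with the press's screw; its x axis points to the collar's small set screw. At the start the knob's white line stands over the set screw; it stays there, but for the spring of 0.27 rad at most, until the clutch slips, when the knob turns on and the collar stays.
- tip: The press's steel pressure tip, 12 mm across, spring-loaded; its origin is its lower face. When the clutch has slipped it presses the plaque on the crystal with about 65 N.
- flask_mid (a point): Conical glass flask with a stopper, 84 mm across the foot, 132 mm tall; point on its axis 60 mm up. To be left alone.
- jar_mid (a point): Brown glass jar with a black lid, 60 mm across, 85 mm tall; point at its centre. To be left alone.
Mind the look-alikes: they are no part of the job. What is shaped like the part that bears sample_mid but blue is not meant.

How it is judged (in metres and radians):
On the way:
1. the tall plaque lies flat on the sample plate, covering the crystal, with the tip not yet pressing on it (y of crystal in the frame of sample_mid between -0.015 and 0.015 m and z of crystal in the frame of sample_mid between -0.06 and 0.06 m and angle between sample_mid's own z axis and vertical between 1.49 and 1.65 rad and z of sample_mid in the frame of crystal between 0.002 and 0.0075 m and contact force between tip and sample below 1 N), for 0.2 s.
At the end, for the whole second after the job is handed in: The tall plaque lies still and flat on the sample plate (within 0.08 rad), the whole crystal under it, pressed by the tip with at least 45 N; the knob has slipped on its clutch through at least its first click (0.2 rad) but not up to half a turn (2.9 rad at most) (y of crystal in the frame of sample_mid between -0.015 and 0.015 m and z of crystal in the frame of sample_mid between -0.06 and 0.06 m and angle between sample_mid's own z axis and vertical between 1.49 and 1.65 rad and z of sample_mid in the frame of crystal between 0.002 and 0.0075 m and contact force between tip and sample above 45 N and y of knob_mark in the frame of collar below -0.004 m and linear speed of sample below 0.02 m/s); the robot touches nothing.
It fails at once if the clutch was wound on more than half a turn past its first slip, or forced backwards (y of knob_mark in the frame of collar above 0.006 m).
It fails at once if a short plaque was moved by more than 15 mm (distance of any of plaque_b_mid, plaque_c_mid from where it was at the start of the episode above 0.015 m).
It fails at once if the flask or the jar was moved by more than 20 mm (distance of any of flask_mid, jar_mid from where it was at the start of the episode above 0.02 m).
It also fails if it takes over 72 s, if anything falls off the work surface, if the arm or the gripper's body presses on something with over 40 N, if the wrist force passes 120 N, or if a joint passes its speed limit or range.

## Robot

A 6-joint arm with a two-finger parallel gripper is mounted at the origin on the work surface. World frame = base frame: x ahead of the robot, y to its left, z up, the work surface at z = 0. Lengths are in mm, angles in degrees, forces in N, time in s.
With the tool pointing down it reaches from about 300 to 850 mm from the base axis. Payload 4.2 kg.
Tool frame: the origin (TCP) lies at the very end of the fingers, on their centre line; the grasp point (between the pads) lies 19 mm behind it; z points along the fingers, y is the line along which they close (so a half turn about z gives the same grasp; the last joint's range is limited). The gripper opens to 91 mm and grips with 3 to 60 N. Pads are 32 mm wide; open, the fingers measure 118 mm over their backs; the gripper's body (76 mm by 178 mm) begins 60 mm behind the grasp point.
Start: joints at [66.807, 18.312, 89.639, -0, 72.044, -1.146], TCP at [215.843, 532.968, 213.976] pointing down, gripper open.
Joint ranges: [-177.97, 177.97], [-48.28, 115.42], [12.27, 149.76], [-77.06, 257.06], [2.81, 150.46], [-146.56, 146.56]. Speed limits (degrees/s): [147.25, 147.25, 180, 180, 180, 180].

## Interface

Orientations are given as [roll, pitch, yaw] about the fixed x, y, z axes, in that order (R = Rz(yaw) Ry(pitch) Rx(roll)).
In Python, from workcell import * gives the robot as it stands.
- The arm moves only by the tool move_arm, never from a script. Its argument "motion" is a list of rows, each a list of 3 entries, a list of its own where there are three numbers: the finger opening in mm, from 0 to 91.2, then the shift along the world's x, y, z in units of 25 mm (1.0 is 25 mm), then the turn, a rotation vector about the world's x, y, z in units of 4 degrees (1.0 is 4 degrees). In form: [[grip, [x, y, z], [ax, ay, az]], ...]. A call has 1 to 20 rows; each row shifts and turns the commanded pose from where the row before left it; what a row does not reach is not made up. A row lasts 1/12 s, in which the tool goes at most 41.7 mm and 7.16 degrees, less where a joint would pass 70% of its speed; a pose out of reach is approached as far as the arm can. A call with a number of a shift or a turn outside -1 to 1 is refused whole. A call with a gripper value outside its range is refused whole. The fingers move at their own pace and stop on an object; "grip_force" is the grip in N (left out, the last holds). Time passes only in rows, so rows that do not move let the fingers close. It gives the time, the measured TCP pose, the force, the opening and the grip force at its end, in the units of the state.
- state(): the state, without advancing time (a new reading comes with each control period).
- grab_frame(name): name is "scene" or "top" or "wrist"; returns the picture (400x640x3 uint8, blue, green, red); there is no depth.
- camera_info(name): a dict with "fx", "fy", "cx", "cy" (pixels), "rvec" (rotation vector, rad) and "tvec" (3), from world to camera coordinates, as OpenCV has them. Camera axes: x right, y down, z forward; pixel columns grow to the right and rows downward; lengths in mm; the calibration is good to about 2 mm. A picture is of the moment at which its call begins: read the wrist's pose just before it. camera_info takes no time and is no camera call; for the wrist camera it gives the pose at the moment of the call.
- job_done(): hands the job in; it is judged then, once.
The state is a dict: "time_s": time; "qpos": joint angles; "qvel": joint speeds; "effort": joint torques, N m; "ee_pos": TCP position; "ee_rot": TCP orientation; "force": force on the tool from outside, world axes, zero at the start; "torque": the same for the moment, N m; "gripper_width": finger opening in mm; "gripper_force": force on a finger pad.
Only numpy, scipy, OpenCV 4.12 (cv2) and the standard library are available. Lean on these libraries where they do the work, as an engineer would, in place of code of your own. Each camera call takes 0.05 s, during which the arm holds its last target. There are 200 camera calls.

## Working session

There is one attempt and no reset: what is moved stays moved. The work goes in short steps, Python scripts to look and compute and a tool call to move; the robot and the scene stay as the last step left them, time stands still between calls to the robot, and variables do not carry over. Pictures are saved under pics/ and viewed, at most 10 in all, crops included, and the job is handed in when it is done.

Besides the shell and the picture viewer there is one more tool, called after "Emit:" as a command line: name --argument value ..., lists and objects as JSON in quotes. move_arm: Moves the arm, as the interface text tells. Shifts and turns lie within -1 to 1; 1 stands for 25 mm of shift or 4 degrees of turn. Its arguments: {"type":"object","properties":{"motion":{"type":"array","items":{"type":"array"}},"grip_force":{"type":"number"}},"required":["motion"]}

```bash
mkdir -p pics; ls
cat > h.py <<'E'
from workcell import *
import numpy as np, cv2
def cam(n):
    c=camera_info(n);K=np.array([[c['fx'],0,c['cx']],[0,c['fy'],c['cy']],[0,0,1.]])
    R=cv2.Rodrigues(np.array(c['rvec'],float))[0];t=np.array(c['tvec'],float).ravel()
    return K,R,t
def ray(n,p,C=None):
    K,R,t=C or cam(n); d=R.T@np.linalg.solve(K,[p[0],p[1],1.]); return -R.T@t,d
def onz(n,p,z,C=None):
    o,d=ray(n,p,C); return (o+d*(z-o[2])/d[2]).round(1)
def proj(n,X,C=None):
    K,R,t=C or cam(n); q=K@(R@np.array(X,float)+t); return (q[:2]/q[2]).round(1)
def two(r1,r2):
    (a,u),(b,v)=r1,r2; A=np.stack([u,-v],1); s=np.linalg.lstsq(A,b-a,rcond=None)[0]
    p,q=a+u*s[0],b+v*s[1]; return ((p+q)/2).round(1),np.linalg.norm(p-q).round(1)
E
python3 - <<'E'
from h import *
for n in ['scene','top','wrist']:
    C=cam(n); f=grab_frame(n); cv2.imwrite(f'pics/{n}0.png',f); print(n,(-C[1].T@C[2]).round(0),C[0][0,0])
a=[cv2.imread(f'pics/{n}0.png') for n in ['scene','top']]
print(state())
E
```

```text
pics
scene [1188.  332. 1097.] 481.00696369425873
top [ 500.  145. 1179.] 459.1007350005043
wrist [143. 562. 383.] 340.2977234975887
{'time_s': 0.15, 'qpos': array([ 6.68071586e+01,  1.83409769e+01,  8.96899499e+01,  4.77400420e-04,
        7.20434251e+01, -1.14680384e+00]), 'qvel': array([-0.05373528, -0.1111282 , -0.04792989,  0.07150493, -0.04142485,
        0.08622376]), 'effort': array([ 5.21736147e-04, -4.12768757e+01, -2.32156742e+01,  7.26489653e-02,
        4.34025878e-02, -1.18635417e-04]), 'ee_pos': array([215.6836291 , 532.60869346, 213.33868678]), 'ee_rot': array([-1.79925672e+02, -1.94195291e-03,  1.57953814e+02]), 'force': array([0.20520155, 0.06848903, 0.25059457]), 'torque': array([-0.05132729,  0.00395761,  0.0079725 ]), 'gripper_force': 0.0, 'gripper_width': 91.17358092444896}
```

View pics/scene0.png

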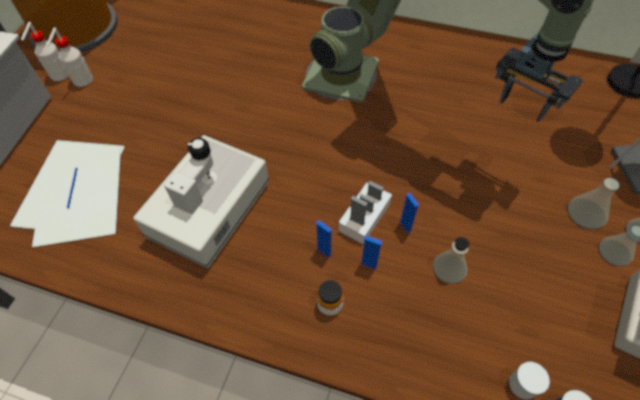

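View pics/top0.png

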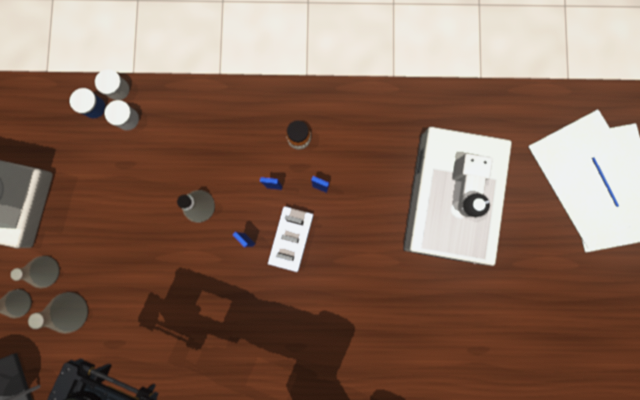

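The scene picture shows the rack at (366,212) and the press at (195,170). The top picture shows the rack at (291,239), the knob at (475,205), the jar at (298,133) and the flask at (197,205). Candidates for the tall plaque (top picture): rack slots at (296,215), (290,237) and (286,254), all grey. The blue look-alikes stand free at (270,182), (320,183) and (243,239). I'll check with close crops.

Run:
```python
from h import *
t=cv2.imread('pics/top0.png');s=cv2.imread('pics/scene0.png')
r=lambda im,x,y,w,h:cv2.resize(im[y:y+h,x:x+w],(400,300),interpolation=cv2.INTER_CUBIC)
# tiles: top rack, scene rack, top instr, scene instr
cv2.imwrite('pics/crop1.png',np.vstack([np.hstack([r(t,251,200,80,75-15+15),r(s,320,165,100,75)]),np.hstack([r(t,400,120,120,150)if 0 else r(t,380,120,200,150),r(s,125,130,160,120+15-15)])]))
print(onz('top',(291,239),45),onz('top',(475,205),240))
```

```text
[512.2 216.   45. ] [ 585.7 -172.   240. ]
```

View pics/crop1.png

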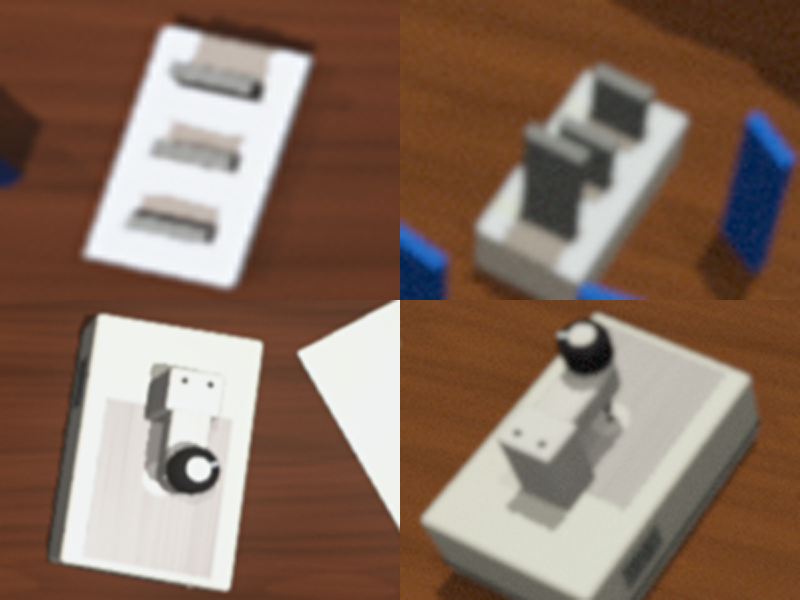

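The crops show that the tall grey plaque is in the slot farthest from the robot: top picture about (294,219), scene picture about (358,210), standing clearly higher than the other two. The press arm's column is at the back (+x), and the knob's white line points right (-y). Now measuring poses.

Run:
```python
from h import *
t=cv2.imread('pics/top0.png');s=cv2.imread('pics/scene0.png')
C=cam('top')
def rect(x,y,w,h,z,lo):
    m=np.zeros(t.shape[:2],np.uint8); g=t.min(2); m[y:y+h,x:x+w]=(g[y:y+h,x:x+w]>lo)*255
    c=max(cv2.findContours(m,0,2)[0],key=cv2.contourArea)
    W=np.array([onz('top',p,z,C)[:2] for p in c[:,0].astype(float)],np.float32)
    r=cv2.minAreaRect(W); print(r, cv2.boxPoints(r).round(0).tolist()); return r
rect(255,195,70,85,45,130); rect(395,115,125,160,110,130)
# tall plaque top centre: top px and scene px
pt=(251+218/5,200+70/4)
print('top tile pts',onz('top',(251+175/5,200+66/4),138,C),onz('top',(251+262/5,200+84/4),138,C))
S=cam('scene')
q=lambda x,y:(320+x/4,165+y/4)
for nm,p in [('L',(525,130)),('R',(592,155))]: print(nm,onz('scene',q(p[0]-400,p[1]),138,S))
for n,im,(x,y,w,h) in [('top',t,(455,185,40,40)),('scene',s,(185,130,30,35))]:
    m=(im[y:y+h,x:x+w].max(2)<60).astype(np.uint8); M=cv2.findContours(m,0,2)[0]; c=max(M,key=cv2.contourArea); (cx,cy),r=cv2.minEnclosingCircle(cv2.convexHull(c)); print(n,cx+x,cy+y,r,onz(n,(cx+x,cy+y),224))
# disc on the deck, scene tile 4
```

```text
((513.4295043945312, 218.28268432617188), (77.5599594116211, 148.20870971679688), 76.03663635253906) [[432.0, 199.0], [576.0, 163.0], [595.0, 238.0], [451.0, 274.0]]
((621.234619140625, -183.47837829589844), (199.83859252929688, 299.4624938964844), 80.96971130371094) [[458.0, -259.0], [753.0, -306.0], [785.0, -108.0], [489.0, -61.0]]
top tile pts [561.8 222.8 138. ] [552.2 183.1 138. ]
L [554.6 191.3 138. ]
R [559.7 234.2 138. ]
top 475.71276664733887 204.87872314453125 12.338390350341797 [ 587.4 -178.9  224. ]
scene 198.47014904022217 149.15671730041504 10.690070152282715 [ 588.6 -177.2  224. ]
```

The tall plaque's centre is at about (557,207), with its thickness along -14°. The crystal is at about (588,-178), with the instrument's x at -9°. Plan: grip the plaque across its width from above, lift it, and tilt the tool horizontal so it points towards -y. Lay the plaque on the deck's left side with the fingers off the edge, then regrip from above and slide it under the tip. First I'll test whether that orientation can be reached.

Emit:
move_arm --motion '[[80,[0.8,-0.9,0.5],[0,0,-1]],[80,[0.8,-0.9,0.5],[0,0,-1]],[80,[0.8,-0.9,0.5],[0,0,-1]],[80,[0.8,-0.9,0.5],[0,0,-1]],[80,[0.8,-0.9,0.5],[0,0,-1]],[80,[0.8,-0.9,0.5],[0,0,-1]],[80,[0.8,-0.9,0.5],[0,0,-1]],[80,[0.8,-0.9,0.5],[0,0,-1]],[80,[0.8,-0.9,0.5],[0,0,-1]],[80,[0.8,-0.9,0.5],[0,0,-1]],[80,[0.8,-0.9,0],[0,0,-1]],[80,[0.8,-0.9,0],[0,0,-1]],[80,[0.8,-0.9,0],[0,0,-1]],[80,[0.8,-0.9,0],[0,0,-1]],[80,[0.8,-0.9,0],[0,0,-1]],[80,[0.8,-0.9,0],[0,0,-1]],[80,[0.8,-0.9,0],[0,0,-1]],[80,[0,-0.9,0],[0,0,-1]],[80,[0,-0.9,0],[0,0,-1]]]'

```text
time_s: 1.73
ee_pos: [556.6, 104.1, 337.8]
ee_rot: [-179.9, 0.0, 81.7]
force: [-0.6, -0.4, 0.0]
gripper_width: 79.9
gripper_force: 0.0
```

Emit:
move_arm --motion '[[80,[0,0,0],[-1,0.15,0]],[80,[0,0,0],[-1,0.15,0]],[80,[0,0,0],[-1,0.15,0]],[80,[0,0,0],[-1,0.15,0]],[80,[0,0,0],[-1,0.15,0]],[80,[0,0,0],[-1,0.15,0]],[80,[0,0,0],[-1,0.15,0]],[80,[0,0,0],[-1,0.15,0]],[80,[0,0,0],[-1,0.15,0]],[80,[0,0,0],[-1,0.15,0]],[80,[0,0,0],[-1,0.15,0]],[80,[0,0,0],[-1,0.15,0]],[80,[0,0,0],[-1,0.15,0]],[80,[0,0,0],[-1,0.15,0]],[80,[0,0,0],[-1,0.15,0]],[80,[0,0,0],[-1,0.15,0]],[80,[0,0,0],[-1,0.15,0]],[80,[0,0,0],[-1,0.15,0]],[80,[0,0,0],[-1,0.15,0]],[80,[0,0,0],[-1,0.15,0]]]'

```text
time_s: 3.4
ee_pos: [555.9, 105.9, 338.5]
ee_rot: [-176.7, 81.1, 84.8]
force: [-0.5, -0.6, 0.8]
gripper_width: 79.8
gripper_force: 0.0
```

```bash
python3 -c "
from h import *
s=state();print(s['time_s'],s['qpos'].round(1),s['ee_pos'].round(1),s['ee_rot'].round(1))
from scipy.spatial.transform import Rotation as R
print(R.from_euler('xyz',s['ee_rot'],degrees=True).as_matrix().round(3))"
```

```text
3.4 [ 34.8  39.9  75.8 -58.9 122.9  38.1] [555.9 105.9 338.5] [-176.7   81.1   84.8]
[[ 0.014  0.989 -0.146]
 [ 0.155 -0.146 -0.977]
 [-0.988 -0.009 -0.155]]
```

Reached with joint margin (j4 at -59). Back to vertical above the rack.

Emit:
move_arm --motion '[[60,[0,0.2,-0.15],[1,-0.15,0]],[60,[0,0.2,-0.15],[1,-0.15,0]],[60,[0,0.2,-0.15],[1,-0.15,0]],[60,[0,0.2,-0.15],[1,-0.15,0]],[60,[0,0.2,-0.15],[1,-0.15,0]],[60,[0,0.2,-0.15],[1,-0.15,0]],[60,[0,0.2,-0.15],[1,-0.15,0]],[60,[0,0.2,-0.15],[1,-0.15,0]],[60,[0,0.2,-0.15],[1,-0.15,0]],[60,[0,0.2,-0.15],[1,-0.15,0]],[60,[0,0.2,-0.15],[1,-0.15,0]],[60,[0,0.2,-0.15],[1,-0.15,0]],[60,[0,0.2,-0.15],[1,-0.15,0]],[60,[0,0.2,-0.15],[1,-0.15,0]],[60,[0,0.2,-0.15],[1,-0.15,0]],[60,[0,0.2,-0.15],[1,-0.15,0]],[60,[0,0.2,-0.15],[1,-0.15,0]],[60,[0,0.2,-0.15],[1,-0.15,0]],[60,[0,0.2,-0.15],[1,-0.15,0]],[60,[0,0.2,-0.15],[1,-0.15,0]]]'

```text
time_s: 5.07
ee_pos: [555.8, 205.8, 263.9]
ee_rot: [180.0, -0.2, 81.9]
force: [0.7, 0.0, -0.7]
gripper_width: 60.2
gripper_force: 0.0
```

Emit:
move_arm --motion '[[60,[0,0,0],[0,0,1]],[60,[0,0,0],[0,0,1]],[60,[0,0,0],[0,0,1]],[60,[0,0,0],[0,0,1]],[60,[0,0,0],[0,0,1]],[60,[0,0,0],[0,0,1]],[60,[0,0,0],[0,0,1]],[60,[0,0,0],[0,0,1]],[60,[0,0,0],[0,0,1]],[60,[0,0,0],[0,0,1]],[60,[0,0,0],[0,0,1]],[60,[0,0,0],[0,0,1]],[60,[0,0,0],[0,0,1]],[60,[0,0,0],[0,0,1]],[60,[0,0,0],[0,0,1]],[60,[0,0,0],[0,0,1]],[60,[0,0,0],[0,0,1]],[60,[0,0,0],[0,0,1]],[60,[0,0,0],[0,0,1]],[60,[0,0,0],[0,0,1]]]'

```text
time_s: 6.73
ee_pos: [555.7, 205.4, 263.6]
ee_rot: [-180.0, -0.0, 162.2]
force: [-0.3, -0.1, 0.5]
gripper_width: 59.9
gripper_force: 0.0
```

Run:
```python
from h import *
s=state();print(s['time_s'],s['qpos'].round(1),s['ee_pos'].round(1),s['ee_rot'].round(1))
C=cam('wrist');f=grab_frame('wrist')
for X in [(557,207.4,138)]:
    p=proj('wrist',X,C);print(p);cv2.drawMarker(f,tuple(int(v) for v in p),(0,0,255),0,8,1)
cv2.imwrite('pics/w1.png',f); np.savez('w1.npz',K=C[0],R=C[1],t=C[2])
```

```text
6.7333 [ 19.2  18.5  82.2   0.   79.3 -53. ] [555.7 205.4 263.6] [-180.    -0.   162.2]
[319.6 191.9]
```

View pics/w1.png

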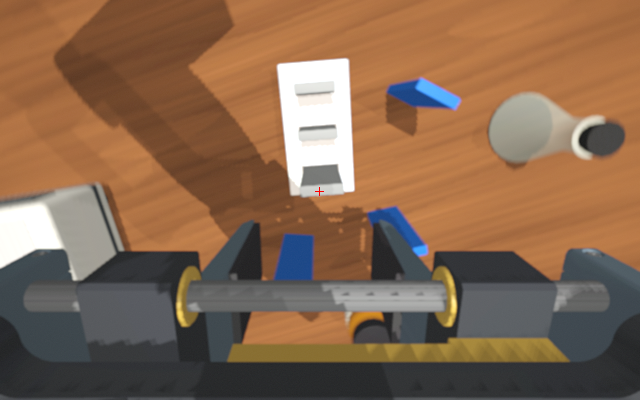

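The wrist picture shows the plaque's top edge at about (322,190), close to my predicted mark at (320,192). The blue look-alikes are farther from it and clear of the fingers.

Run:
```python
from h import *
z=np.load('w1.npz');C=(z['K'],z['R'],z['t'])
f=cv2.imread('pics/w1.png')
g=cv2.cvtColor(f,cv2.COLOR_BGR2GRAY)
print(g[176:202:1,308]); print(g[193,290:352:2]); print(g[188,290:352:2])
for p in [(301,190),(343,190),(322,189.5)]: print(onz('wrist',p,138,C))
print('rack', [onz('wrist',p,45,C) for p in [(278,65),(348,60),(354,190),(290,195)]])
```

```text
[121 121 121 120 121 121 120 118 128 163 197 210 212 209 209 207 206 206
 204 191 155 116 100  96  95  94]
[157 219 223 221 215 193 203 206 206 206 207 206 206 206 205 204 205 205
 204 202 202 203 206 203 202 200 194 150 133 133 134]
[188 224 224 223 220 207 211 211 211 212 211 211 211 210 210 211 210 209
 209 209 209 210 219 220 220 220 223 255 255 255 255]
[550.2 192.  138. ]
[561.8 227.9 138. ]
[555.6 210.1 138. ]
rack [array([433.7, 201.1,  45. ]), array([451.9, 273.7,  45. ]), array([591.2, 240. ,  45. ]), array([573.8, 166.1,  45. ])]
```

Emit:
move_arm --motion '[[64,[0.03,0.14,-0.5],[0,0,1]],[64,[0,0,-0.8],[0,0,0]],[64,[0,0,-0.8],[0,0,0]],[64,[0,0,-0.8],[0,0,0]],[64,[0,0,-0.8],[0,0,0]],[64,[0,0,-0.6],[0,0,0]],[64,[0,0,-0.6],[0,0,0]],[64,[0,0,-0.5],[0,0,0]],[64,[0,0,-0.5],[0,0,0]],[64,[0,0,0],[0,0,0]],[36,[0,0,0],[0,0,0]],[30,[0,0,0],[0,0,0]],[30,[0,0,0],[0,0,0]],[30,[0,0,0],[0,0,0]],[30,[0,0,0],[0,0,0]],[30,[0,0,0],[0,0,0]]]' --grip_force 50

```text
time_s: 8.12
ee_pos: [557.1, 209.2, 117.4]
ee_rot: [179.9, 0.1, 165.9]
force: [0.7, 0.2, 2.9]
gripper_width: 39.9
gripper_force: 50.0
```

Emit:
move_arm --motion '[[30,[0,0,0.3],[0,0,0]],[30,[0,0,0.6],[0,0,0]],[30,[0,0,0.8],[0,0,0]],[30,[0,0,0.8],[0,0,0]],[30,[0,0,0.8],[0,0,0]],[30,[0,0,0.9],[0,0,0]],[30,[0,0,0.9],[0,0,-1]],[30,[0,0,0.9],[0,0,-1]],[30,[0,0,0.9],[0,0,-1]],[30,[0,0,0.8],[0,0,-1]],[30,[0,0,0.8],[0,0,-1]],[30,[0,0,0.5],[0,0,-1]]]'

```text
time_s: 9.12
ee_pos: [556.7, 209.0, 344.3]
ee_rot: [179.9, 0.1, 141.8]
force: [1.0, 0.1, -0.1]
gripper_width: 39.4
gripper_force: 50.0
```

Emit:
move_arm --motion '[[30,[0,-0.1,0],[0,0,-1]],[30,[0,-0.3,0],[0,0,-1]],[30,[0,-0.3,0],[0,0,-1]],[30,[0,-0.3,0],[0,0,-1]],[30,[0,-0.3,0],[0,0,-1]],[30,[0,-0.3,0],[0,0,-1]],[30,[0,-0.3,0],[0,0,-1]],[30,[0,-0.3,0],[0,0,-1]],[30,[0,-0.3,0],[0,0,-1]],[30,[0,-0.3,0],[0,0,-1]],[30,[0,-0.3,0],[0,0,-1]],[30,[0,-0.3,0],[0,0,-1]],[30,[0,-0.1,0],[0,0,-1]],[30,[0,0,0],[0,0,-1]],[30,[0,0,0],[0,0,-1]],[30,[0,0,0],[0,0,0]]]'

```text
time_s: 10.45
ee_pos: [556.3, 121.3, 341.8]
ee_rot: [-180.0, 0.0, 81.9]
force: [0.6, -0.6, -1.4]
gripper_width: 39.3
gripper_force: 50.0
```

Emit:
move_arm --motion '[[30,[0,0,0],[-0.98,0.15,0]],[30,[0,0,0],[-0.98,0.15,0]],[30,[0,0,0],[-0.98,0.15,0]],[30,[0,0,0],[-0.98,0.15,0]],[30,[0,0,0],[-0.98,0.15,0]],[30,[0,0,0],[-0.98,0.15,0]],[30,[0,0,0],[-0.98,0.15,0]],[30,[0,0,0],[-0.98,0.15,0]],[30,[0,0,0],[-0.98,0.15,0]],[30,[0,0,0],[-0.98,0.15,0]],[30,[0,0,0],[-0.98,0.15,0]],[30,[0,0,0],[-0.98,0.15,0]],[30,[0,0,0],[-0.98,0.15,0]],[30,[0,0,0],[-0.98,0.15,0]],[30,[0,0,0],[-0.98,0.15,0]],[30,[0,0,0],[-0.98,0.15,0]],[30,[0,0,0],[-0.98,0.15,0]],[30,[0,0,0],[-0.98,0.15,0]],[30,[0,0,0],[-0.98,0.15,0]],[30,[0,0,0],[-0.98,0.15,0]]]'

```text
time_s: 12.12
ee_pos: [556.7, 122.0, 341.4]
ee_rot: [-176.0, 79.4, 85.5]
force: [0.0, -0.3, -1.4]
gripper_width: 39.6
gripper_force: 50.0
```

```bash
cat >> h.py <<'E'
from scipy.spatial.transform import Rotation as Ro
def st():
    s=state();M=Ro.from_euler('xyz',s['ee_rot'],degrees=True).as_matrix()
    print(s['time_s'],'q',s['qpos'].round(1),'p',s['ee_pos'].round(1),'y',M[:,1].round(3),'z',M[:,2].round(3),'F',s['force'].round(1),'T',s['torque'].round(2),'w',s['gripper_width'].round(1))
    return s,M
E
python3 - <<'E'
from h import *
s,M=st()
for n in ['scene','wrist']: cv2.imwrite(f'pics/{n}2.png',grab_frame(n))
a=cv2.imread('pics/scene2.png');b=cv2.imread('pics/wrist2.png')
cv2.imwrite('pics/c2.png',np.hstack([cv2.resize(a[30:230,110:380],(540,400)),cv2.resize(b,(260,400))])[:, :800])
E
```

```text
Traceback (most recent call last):
  File "h.py", line 19, in st
    print(s['time_s'],'q',s['qpos'].round(1),'p',s['ee_pos'].round(1),'y',M[:,1].round(3),'z',M[:,2].round(3),'F',s['force'].round(1),'T',s['torque'].round(2),'w',s['gripper_width'].round(1))
                                                                                                                                                                   ^^^^^^^^^^^^^^^^^^^^^^^^
AttributeError: 'float' object has no attribute 'round'
```

```bash
sed -i "s/s\['gripper_width'\].round(1)/round(s['gripper_width'],1)/" h.py
python3 - <<'E'
from h import *
s,M=st()
T=np.array([.1564,.9877,0]);  # inst y
z=-T; y=np.array([.9877,-.1564,0]); y*=np.sign(y@M[:,1]); G=np.stack([np.cross(y,z),y,z],1)
print('turn units',(np.degrees(Ro.from_matrix(G@M.T).as_rotvec())/4).round(2))
a=grab_frame('scene');b=grab_frame('top')
cv2.imwrite('pics/c2.png',np.hstack([cv2.resize(a[30:230,150:350],(400,400)),cv2.resize(b[130:330,290:490],(400,400))]))
E
```

```text
12.1167 q [ 35.6  40.2  73.4 -57.9 123.8  37.1] p [556.7 122.  341.4] y [ 0.989 -0.148 -0.013] z [-0.148 -0.972 -0.183] F [ 0.  -0.3 -1.4] T [ 0.76 -0.1   0.02] w 39.6
turn units [-2.64  0.22 -0.1 ]
```

View pics/c2.png

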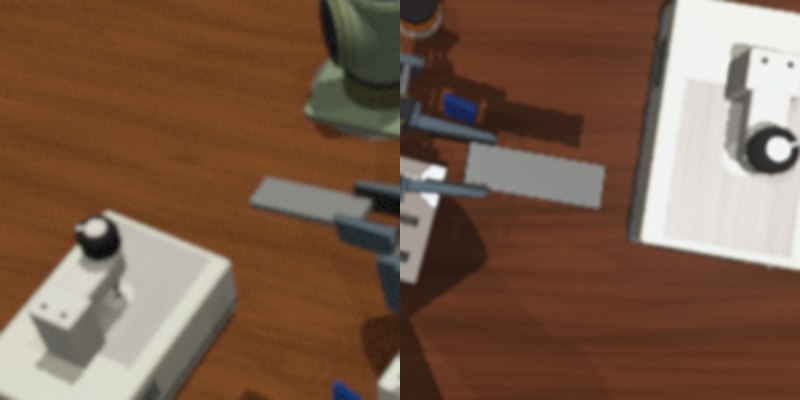

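The picture shows the plaque held straight in line with the fingers, far end at (605,185) in the right half. Next I'll check where the jar, blue plaques and short plaques stand relative to the low gripper body.

Run:
```python
from h import *
t=cv2.imread('pics/top0.png');C=cam('top')
hs=cv2.cvtColor(t,cv2.COLOR_BGR2HSV)
m=cv2.inRange(hs,(100,150,60),(130,255,255))
for c in cv2.findContours(m,0,2)[0]:
    if cv2.contourArea(c)>30: (p,wh,a)=cv2.minAreaRect(c); print(np.round(p),wh,onz('top',p,60,C))
print('jar',onz('top',(298,133),85,C),'flask',onz('top',(197,205),60,C))
c=np.array([587.5,-178]);Y=np.array([.1564,.9877]);X=np.array([.9877,-.1564])
for u in (80,200,250,300):print(u,[(c+u*Y+v*X).round(0).tolist() for v in(-89,89)])
```

```text
[243. 239.] (20.50609588623047, 7.77817440032959) [510.  332.9  60. ]
[271. 183.] (19.988109588623047, 8.61366081237793) [649.  268.6  60. ]
[319. 183.] (17.201147079467773, 9.191452026367188) [649.7 149.1  60. ]
jar [768.7 202.4  85. ] flask [591.  447.2  60. ]
80 [[512.0, -85.0], [688.0, -113.0]]
200 [[531.0, 33.0], [707.0, 6.0]]
250 [[539.0, 83.0], [715.0, 55.0]]
300 [[547.0, 132.0], [722.0, 104.0]]
```

The blue plaque at (650,149) would be behind a horizontal tool, so I'll tilt the tool about 30° down. I'll touch the plaque's far end to the deck and let it pivot flat in a soft grip, with the fingers outside the deck's left edge.

Emit:
move_arm --motion '[[30,[0.22,-0.6,-0.6],[0.5,-0.08,0]],[30,[0.22,-0.6,-0.6],[0.5,-0.08,0]],[30,[0.22,-0.6,-0.6],[0.5,-0.08,0]],[30,[0.22,-0.6,-0.6],[0.5,-0.08,0]],[30,[0.22,-0.6,-0.6],[0.5,-0.08,0]],[30,[0.22,-0.6,-0.6],[0.5,-0.08,0]],[30,[0.22,-0.6,-0.6],[0.5,-0.08,0]],[30,[0.22,-0.6,-0.6],[0.5,-0.08,0]],[30,[0.22,-0.6,-0.6],[0.5,-0.08,0]],[30,[0.22,-0.6,-0.6],[0.5,-0.08,0]],[30,[0,0,0],[0,0,0]],[30,[0,0,0],[0,0,0]]]'

```text
time_s: 13.22
ee_pos: [611.5, -29.3, 192.3]
ee_rot: [-179.3, 59.0, 82.1]
force: [-0.4, -0.8, -1.4]
gripper_width: 39.5
gripper_force: 50.0
```

Run:
```python
from h import *
s,M=st()
Y=np.array([.1564,.9877,0]);X=np.array([.9877,-.1564,0]);d=s['ee_pos']-[587.5,-178,110]
print('u',d@Y,'v',d@X)
```

```text
13.2167 q [ 20.3  37.8  84.2 -48.7  94.6  41.5] p [611.5 -29.3 192.3] y [ 0.989 -0.148 -0.007] z [-0.13  -0.847 -0.515] F [-0.4 -0.8 -1.4] T [ 0.6  -0.02 -0.06] w 39.5
u 150.61850312097914 v 0.4852294201376375
```

Emit:
move_arm --motion '[[30,[-0.07,-0.42,0],[0,0,0]],[30,[-0.07,-0.42,0],[0,0,0]],[30,[-0.06,-0.42,0],[0,0,0]],[30,[0,0,-0.3],[0,0,0]],[30,[0,0,-0.3],[0,0,0]],[30,[0,0,-0.2],[0,0,0]],[30,[0,0,-0.1],[0,0,0]],[30,[0,0,0],[0,0,0]]]'

```text
time_s: 13.88
ee_pos: [606.4, -60.0, 169.1]
ee_rot: [-179.1, 59.2, 82.4]
force: [-0.9, -1.4, 2.3]
gripper_width: 39.5
gripper_force: 50.0
```

Emit:
move_arm --motion '[[30,[0,0,0],[0,0,0]],[30,[0,0,-0.12],[0,0,0]],[30,[0,0,-0.12],[0,0,0]],[30,[0,0,-0.12],[0,0,0]],[30,[0,0,-0.12],[0,0,0]],[30,[0,0,-0.12],[0,0,0]],[30,[0,0,-0.12],[0,0,0]]]' --grip_force 6

```text
time_s: 14.47
ee_pos: [606.6, -60.0, 150.5]
ee_rot: [-179.2, 59.1, 82.3]
force: [-0.2, 0.4, -0.1]
gripper_width: 39.8
gripper_force: 6.0
```

Run:
```python
from h import *
s,M=st()
a=grab_frame('scene');b=grab_frame('top')
cv2.imwrite('pics/c3.png',np.hstack([cv2.resize(a[90:230,150:290],(400,400)),cv2.resize(b[120:270,380:530],(400,400))]))
```

```text
14.4667 q [ 18.1  39.2  88.7 -50.   89.4  44.7] p [606.6 -60.  150.5] y [ 0.989 -0.146 -0.008] z [-0.129 -0.848 -0.514] F [-0.2  0.4 -0.1] T [ 0.42 -0.04 -0.05] w 39.8
```

View pics/c3.png

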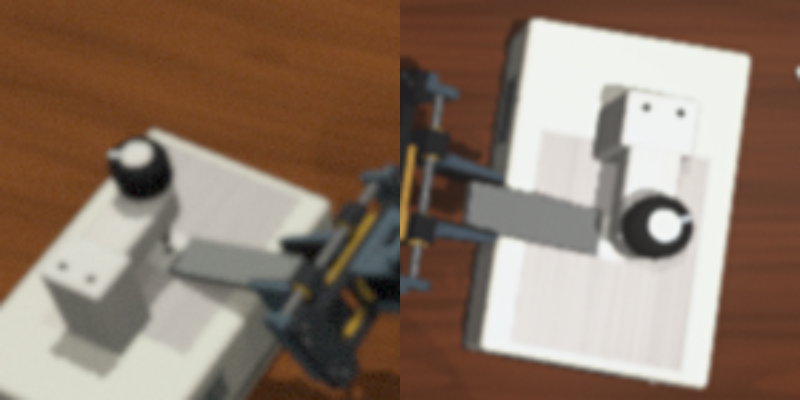

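The plaque is on the deck with its far end at about (170,265) in the left half, and it is pivoting as planned. Lowering further.

Emit:
move_arm --motion '[[30,[0,0,-0.13],[0,0,0]],[30,[0,0,-0.13],[0,0,0]],[30,[0,0,-0.13],[0,0,0]],[30,[0,0,-0.13],[0,0,0]],[30,[0,0,-0.13],[0,0,0]],[30,[0,0,-0.13],[0,0,0]],[30,[0,0,-0.13],[0,0,0]],[30,[0,0,-0.13],[0,0,0]],[30,[0,0,-0.13],[0,0,0]],[30,[0,0,-0.13],[0,0,0]]]'

```text
time_s: 15.4
ee_pos: [606.6, -60.0, 118.1]
ee_rot: [-179.2, 59.1, 82.3]
force: [0.1, 0.5, 0.5]
gripper_width: 39.8
gripper_force: 6.0
```

Emit:
move_arm --motion '[[30,[0,0,-0.1],[0,0,0]],[30,[0,0,-0.1],[0,0,0]],[30,[0,0,-0.1],[0,0,0]],[30,[0,0,0],[0,0,0]]]'

```text
time_s: 15.73
ee_pos: [606.6, -60.0, 110.6]
ee_rot: [-179.1, 59.1, 82.4]
force: [-0.8, 0.4, 0.1]
gripper_width: 40.2
gripper_force: 6.0
```

Emit:
move_arm --motion '[[45,[0,0,0],[0,0,0]],[60,[0,0,0],[0,0,0]],[70,[0,0,0],[0,0,0]],[70,[0,0,0],[0,0,0]],[70,[0.06,0.42,0.26],[0,0,0]],[70,[0.06,0.42,0.26],[0,0,0]],[70,[0.1,0.8,0.5],[0,0,0]],[70,[0.1,0.8,0.5],[0,0,0]],[70,[0,0.3,0.9],[1,-0.15,0]],[70,[0,0,0.9],[1,-0.15,0]],[70,[0,0,0.9],[1,-0.15,0]],[70,[0,0,0.9],[1,-0.15,0]],[70,[0,0,0],[1,-0.15,0]],[70,[0,0,0],[1,-0.15,0]],[70,[0,0,0],[1,-0.15,0]],[70,[0,0,0],[1,-0.15,0]],[70,[0,0,0],[1,-0.15,0]],[70,[0,0,0],[1,-0.15,0]]]'

```text
time_s: 17.23
ee_pos: [614.9, 9.8, 240.6]
ee_rot: [-179.9, 18.4, 82.0]
force: [1.1, -0.8, 1.2]
gripper_width: 69.9
gripper_force: 0.0
```

Run:
```python
from h import *
s,M=st()
a=grab_frame('wrist');b=grab_frame('top');cv2.imwrite('pics/top4.png',b);C=cam('wrist');np.savez('w4.npz',K=C[0],R=C[1],t=C[2]);cv2.imwrite('pics/w4.png',a)
cv2.imwrite('pics/c4.png',np.vstack([cv2.resize(a,(480,300)),cv2.resize(b[120:270,360:600],(480,300))]))
G=np.stack([np.cross([.9877,-.1564,0],[0,0,-1]),[.9877,-.1564,0],[0,0,-1]],1)
print('turn units',(np.degrees(Ro.from_matrix(G@M.T).as_rotvec())/4).round(2))
```

```text
17.2333 q [  9.3  24.   79.5 -17.6  82.6  20.5] p [614.9   9.8 240.6] y [ 0.99  -0.14  -0.002] z [-0.046 -0.312 -0.949] F [ 1.1 -0.8  1.2] T [ 0.14  0.03 -0.01] w 69.9
turn units [ 4.54 -0.71 -0.24]
```

View pics/c4.png

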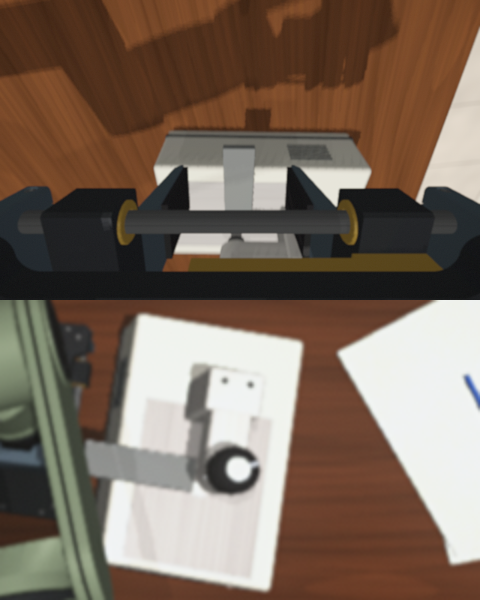

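The plaque lies flat on the deck (top tile from (90,455) to (190,475)), with its far end just short of the tip. Measuring its centreline.

Run:
```python
from h import *
b=cv2.imread('pics/top4.png');g=cv2.GaussianBlur(cv2.cvtColor(b,cv2.COLOR_BGR2GRAY),(3,3),0).astype(int);C=cam('top')
Y=np.array([.1564,.9877,0]);X=np.array([.9877,-.1564,0]);c0=np.array([587.5,-178,110])
for c in range(414,456,5):
    d=np.diff(g[330:375,c]); lo=330+d[:25].argmin()+.5; hi=330+12+d[12:].argmax()+.5
    P=[onz('top',(c,r),120,C)-c0 for r in (lo,hi)]
    print(c,lo,hi,[((p@Y).round(1),(p@X).round(1)) for p in P],d[int(lo-330)],d[int(hi-330)])
r=355
print(g[353:357,440:470].mean(0).round(0),onz('top',(456,356),120,C))
```

```text
414 348.5 342.5 [(np.float64(57.5), np.float64(-328.8)), (np.float64(59.4), np.float64(-315.9))] -1 1
419 351.5 349.5 [(np.float64(45.4), np.float64(-333.4)), (np.float64(46.1), np.float64(-329.1))] -1 1
424 344.5 342.5 [(np.float64(36.7), np.float64(-316.3)), (np.float64(37.4), np.float64(-312.1))] 0 1
429 331.5 344.5 [(np.float64(29.9), np.float64(-286.3)), (np.float64(25.6), np.float64(-314.4))] 1 3
434 345.5 357.5 [(np.float64(14.3), np.float64(-314.6)), (np.float64(10.5), np.float64(-340.4))] -2 4
439 345.5 368.5 [(np.float64(3.2), np.float64(-312.7)), (np.float64(-4.0), np.float64(-362.0))] -2 3
444 333.5 348.5 [(np.float64(-4.0), np.float64(-284.8)), (np.float64(-8.7), np.float64(-317.2))] -2 2
449 345.5 348.5 [(np.float64(-18.8), np.float64(-308.8)), (np.float64(-19.8), np.float64(-315.3))] -2 2
454 345.5 347.5 [(np.float64(-29.9), np.float64(-306.9)), (np.float64(-30.4), np.float64(-311.2))] -3 2
[66. 66. 65. 65. 65. 65. 65. 65. 65. 64. 64. 64. 64. 64. 64. 64. 64. 64.
 64. 64. 63. 63. 63. 63. 62. 62. 62. 62. 62. 61.] [ 257.  -163.6  120. ]
```

Run:
```python
from h import *
b=cv2.imread('pics/top4.png');g=cv2.GaussianBlur(cv2.cvtColor(b,cv2.COLOR_BGR2GRAY),(3,3),0).astype(int);C=cam('top')
Y=np.array([.1564,.9877,0]);X=np.array([.9877,-.1564,0]);c0=np.array([587.5,-178,110])
for c in range(414,456,5):
    d=np.diff(g[178:230,c]); lo=d[:27].argmin(); hi=20+d[20:].argmax()
    P=[onz('top',(c,178.5+r),120,C)-c0 for r in (lo,hi)]
    print(c,178+lo,178+hi,d[lo],d[hi],[(float((p@Y).round(1)),float((p@X).round(1))) for p in P])
print(g[204:208,438:470].mean(0).round(0),onz('top',(456,206),120,C)-c0)
```

```text
414 195 218 -1 9 [(109.6, 12.0), (101.5, -40.8)]
419 191 209 -10 36 [(99.6, 23.2), (93.3, -18.2)]
424 193 210 -32 37 [(87.4, 20.6), (81.5, -18.5)]
429 193 211 -28 24 [(76.0, 22.6), (69.8, -18.8)]
434 194 212 -20 24 [(64.3, 22.3), (58.1, -19.1)]
439 195 213 -22 24 [(52.5, 22.0), (46.4, -19.4)]
444 195 214 -23 27 [(41.1, 24.0), (34.8, -19.7)]
449 196 214 -22 28 [(29.4, 23.7), (23.3, -17.7)]
454 197 215 -12 22 [(17.6, 23.4), (11.6, -17.9)]
[156. 156. 156. 156. 156. 156. 155. 155. 155. 154. 154. 155. 155. 154.
 145. 128. 109.  99.  98. 100. 100.  96.  95.  94.  86.  66.  47.  40.
  42.  44.  45.  48.] [ 6.2  9.4 10. ]
```

Emit:
move_arm --motion '[[66,[-0.05,-0.54,0],[0.91,-0.14,-0.05]],[66,[-0.05,-0.54,0],[0.91,-0.14,-0.05]],[66,[-0.05,-0.54,-0.6],[0.91,-0.14,-0.05]],[66,[-0.05,-0.54,-0.8],[0.91,-0.14,-0.05]],[66,[-0.05,-0.54,-0.8],[0.9,-0.14,-0.05]],[66,[0,0,-0.8],[0,0,0]],[66,[0,0,-0.6],[0,0,0]],[66,[0,0,-0.5],[0,0,0]],[66,[0,0,-0.5],[0,0,0]],[66,[0,0,-0.3],[0,0,0]],[66,[0,0,0],[0,0,0]]]'

```text
time_s: 18.25
ee_pos: [607.3, -57.9, 114.5]
ee_rot: [-179.6, 0.3, 81.0]
force: [1.0, 0.2, 0.3]
gripper_width: 66.0
gripper_force: 0.0
```

Run:
```python
from h import *
s,M=st()
Y=np.array([.1564,.9877,0]);X=np.array([.9877,-.1564,0]);d=s['ee_pos']-[587.5,-178,110]
print('u',d@Y,'v',d@X)
```

```text
18.25 q [-6.4 25.9 92.7 -0.3 61.8  2.7] p [607.3 -57.9 114.5] y [ 0.988 -0.156 -0.008] z [-0.008 -0.004 -1.   ] F [1.  0.2 0.3] T [-0.06  0.08 -0.01] w 66.0
u 121.68986743982697 v 0.8013426561859817
```

Emit:
move_arm --motion '[[60,[0,0,-0.06],[0,0,0]],[45,[0,0,0],[0,0,0]],[34,[0,0,0],[0,0,0]],[34,[0,0,0],[0,0,0]],[34,[0,0,0],[0,0,0]],[34,[0,0,0],[0,0,0]]]' --grip_force 15

```text
time_s: 18.75
ee_pos: [608.7, -59.0, 115.7]
ee_rot: [-179.9, 0.2, 80.9]
force: [-0.7, 1.0, 1.1]
gripper_width: 40.0
gripper_force: 15.0
```

Emit:
move_arm --motion '[[34,[-0.05,-0.26,0],[0,0,0]],[34,[-0.05,-0.26,0],[0,0,0]],[34,[-0.05,-0.26,0],[0,0,0]],[34,[-0.05,-0.27,0],[0,0,0]],[34,[-0.05,-0.27,0],[0,0,0]],[34,[-0.04,-0.27,0],[0,0,0]],[34,[0,0,0],[0,0,0]]]'

```text
time_s: 19.33
ee_pos: [601.2, -100.6, 115.7]
ee_rot: [-179.9, 0.3, 80.8]
force: [-0.3, 1.2, 4.7]
gripper_width: 39.7
gripper_force: 15.0
```

Run:
```python
from h import *
s,M=st()
a=grab_frame('scene');b=grab_frame('top');cv2.imwrite('pics/top5.png',b)
cv2.imwrite('pics/c5.png',np.hstack([cv2.resize(a[110:230,150:270],(400,400),interpolation=cv2.INTER_CUBIC),cv2.resize(b[140:260,400:520],(400,400),interpolation=cv2.INTER_CUBIC)]))
```

```text
19.3333 q [-10.4  25.7  93.   -0.3  61.4  -1.1] p [ 601.2 -100.6  115.7] y [ 0.987 -0.159 -0.002] z [-0.002 -0.004 -1.   ] F [-0.3  1.2  4.7] T [0.   0.08 0.01] w 39.7
```

View pics/c5.png

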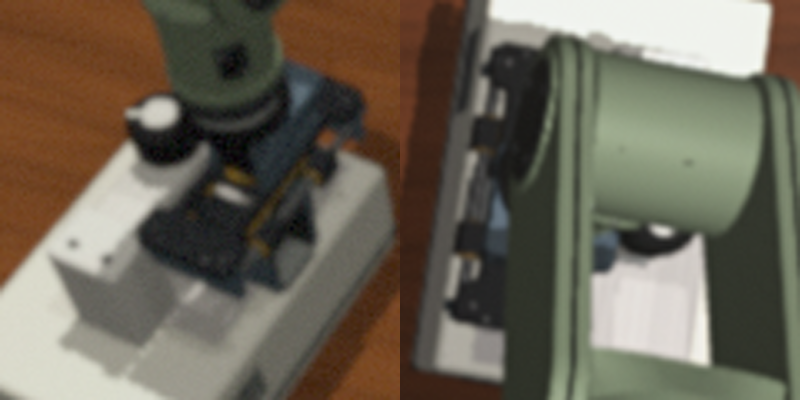

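The gripper holds the plaque at about u=80, and the arm hides the tip. Release, rise, and look again.

Emit:
move_arm --motion '[[50,[0,0,0],[0,0,0]],[66,[0,0,0],[0,0,0]],[66,[0,0,0],[0,0,0]],[66,[0,0,0.5],[0,0,0]],[66,[0,0,0.8],[0,0,0]],[66,[0,0,0.9],[0,0,0]],[66,[0,0.5,0.9],[0,0,1]],[66,[0,0.8,0.9],[0,0,1]],[66,[0,0.8,0.9],[0,0,1]],[66,[0,0.8,0.9],[0,0,1]],[66,[0,0.8,0.5],[0,0,1]],[66,[0,0.8,0],[0,0,1]],[66,[0,0.8,0],[0,0,1]],[66,[0,0.8,0],[0,0,1]],[66,[0,0.8,0],[0,0,1]],[66,[0,0.8,0],[0,0,1]]]'

```text
time_s: 20.77
ee_pos: [600.8, 94.3, 271.9]
ee_rot: [-179.7, 0.2, 121.1]
force: [1.3, -0.3, 0.4]
gripper_width: 66.1
gripper_force: 0.0
```

Run:
```python
from h import *
s,M=st()
a=grab_frame('scene');b=grab_frame('top');cv2.imwrite('pics/top6.png',b);cv2.imwrite('pics/scene6.png',a)
cv2.imwrite('pics/c6.png',np.hstack([cv2.resize(a[110:230,150:270],(400,400),interpolation=cv2.INTER_CUBIC),cv2.resize(b[140:260,400:520],(400,400),interpolation=cv2.INTER_CUBIC)]))
```

```text
20.7667 q [  8.   19.8  79.1  -0.3  81.2 -23. ] p [600.8  94.3 271.9] y [ 0.856  0.517 -0.004] z [-0.002 -0.006 -1.   ] F [ 1.3 -0.3  0.4] T [-0.07 -0.01  0.02] w 66.1
```

View pics/c6.png

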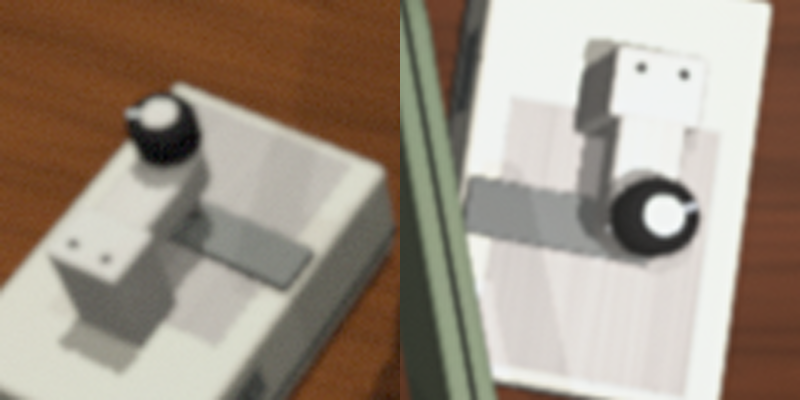

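The plaque lies flat, running under the tip, with its near end at about (300,270) in the left tile. Checking numbers.

Run:
```python
from h import *
Y=np.array([.1564,.9877,0]);X=np.array([.9877,-.1564,0]);c0=np.array([587.5,-178,110])
S=cam('scene');C=cam('top')
for p in [(312,251),(288,282),(215,213)]:
    q=onz('scene',(150+p[0]*.3,110+p[1]*.3),120,S)-c0; print('sc',(q@Y).round(1),(q@X).round(1))
b=cv2.imread('pics/top6.png');g=cv2.GaussianBlur(cv2.cvtColor(b,cv2.COLOR_BGR2GRAY),(3,3),0).astype(int)
for c in range(426,454,5):
    d=np.diff(g[178:230,c]); lo=d[:27].argmin(); hi=20+d[20:].argmax()
    P=[onz('top',(c,178.5+r),120,C)-c0 for r in (lo,hi)]
    print(c,d[lo],d[hi],[(float((p@Y).round(1)),float((p@X).round(1))) for p in P])
```

```text
sc 99.3 -14.2
sc 98.5 17.7
sc 13.9 -11.2
426 -32 33 [(83.2, 23.8), (77.0, -17.7)]
431 -21 24 [(71.4, 23.4), (65.3, -18.0)]
436 -21 24 [(59.7, 23.2), (53.6, -18.3)]
441 -20 24 [(48.0, 22.8), (41.8, -18.6)]
446 -22 27 [(36.2, 22.5), (30.1, -18.8)]
451 -21 25 [(24.7, 24.5), (18.4, -19.1)]
```

Centreline offset is about 2 mm and the near end is at u≈99, so the plaque covers the crystal with good margin. On to the knob, with j6 wound back to leave room for one continuous turn.

Emit:
move_arm --motion '[[80,[-0.03,-0.5,0.02],[0,0,1]],[80,[-0.03,-0.5,0.02],[0,0,1]],[80,[-0.03,-0.5,0.02],[0,0,1]],[80,[-0.03,-0.5,0.02],[0,0,1]],[80,[-0.03,-0.5,0.02],[0,0,1]],[80,[-0.03,-0.5,0.02],[0,0,1]],[80,[-0.03,-0.5,0.02],[0,0,1]],[80,[-0.03,-0.5,0.02],[0,0,1]],[80,[-0.03,-0.5,0.02],[0,0,1]],[80,[-0.03,-0.5,0.02],[0,0,1]],[80,[-0.03,-0.5,0.02],[0,0,1]],[80,[-0.03,-0.5,0.02],[0,0,1]],[80,[-0.03,-0.5,0.02],[0,0,1]],[80,[-0.03,-0.5,0.02],[0,0,1]],[80,[-0.03,-0.5,0.02],[0,0,1]],[80,[-0.03,-0.5,0.02],[0,0,1]],[80,[-0.03,-0.5,0.02],[0,0,1]],[80,[-0.02,-0.5,0.02],[0,0,1]],[80,[0,-0.5,0.02],[0,0,1]],[80,[0,-0.5,0.02],[0,0,1]]]'

```text
time_s: 22.53
ee_pos: [587.1, -158.1, 282.1]
ee_rot: [-179.8, 0.2, -159.0]
force: [0.2, -0.3, 0.0]
gripper_width: 79.9
gripper_force: 0.0
```

Emit:
move_arm --motion '[[80,[0,-0.5,0],[0,0,1]],[80,[0,-0.39,0],[0,0,1]],[80,[0,0,0],[0,0,0.5]],[80,[0,0,0],[0,0,0]]]'

```text
time_s: 22.87
ee_pos: [587.2, -180.2, 281.9]
ee_rot: [-179.8, 0.2, -149.2]
force: [0.4, 0.4, 0.0]
gripper_width: 79.9
gripper_force: 0.0
```

Run:
```python
from h import *
s,M=st(); s['ee_pos']
G=M.copy();z=np.array([0,0,-1.]);y=M[:,1]*[1,1,0];y/=np.linalg.norm(y);G=np.stack([np.cross(y,z),y,z],1)
print('turn',(np.degrees(Ro.from_matrix(G@M.T).as_rotvec())/4).round(2))
f=grab_frame('wrist');C=cam('wrist');cv2.imwrite('pics/w7.png',f)
# knob black blob in wrist & re-measure knob axis in earlier full images
for n,im,(x,y,w,h) in [('top',cv2.imread('pics/top6.png'),(455,185,40,40)),('scene',cv2.imread('pics/scene6.png'),(180,130,40,40))]:
    m=(im[y:y+h,x:x+w].max(2)<70).astype(np.uint8);c=cv2.convexHull(max(cv2.findContours(m,0,2)[0],key=cv2.contourArea))
    M2=cv2.moments(c);p=(M2['m10']/M2['m00']+x,M2['m01']/M2['m00']+y);print(n,p,onz(n,p,224))
```

```text
22.8667 q [ -18.1   20.    77.4    0.    82.4 -138.9] p [ 587.2 -180.2  281.9] y [-0.512  0.859 -0.003] z [ 0.004 -0.001 -1.   ] F [0.4 0.4 0. ] T [ 0.02  0.02 -0.02] w 79.9
turn [ 0.01  0.05 -0.  ]
top (475.44444444444446, 204.95640432098764) [ 587.3 -178.4  224. ]
scene (199.32907542579076, 150.32238442822384) [ 591.2 -173.7  224. ]
```

Emit:
move_arm --motion '[[80,[0.03,0.08,-0.3],[0,0,0]],[80,[0,0,-0.6],[0,0,0]],[80,[0,0,-0.6],[0,0,0]],[80,[0,0,-0.6],[0,0,0]],[80,[0,0,-0.4],[0,0,0]],[80,[0,0,-0.35],[0,0,0]],[80,[0,0,0],[0,0,0]],[60,[0,0,0],[0,0,0]],[44,[0,0,0],[0,0,0]],[44,[0,0,0],[0,0,0]],[44,[0,0,0],[0,0,0]],[44,[0,0,0],[0,0,0]]]' --grip_force 45

```text
time_s: 23.92
ee_pos: [588.8, -176.6, 211.8]
ee_rot: [-179.8, 0.3, -149.1]
force: [-0.1, -0.6, 0.7]
gripper_width: 49.4
gripper_force: 1.2
```

```bash
python3 -c "
from h import *
st()"
```

```text
23.9167 q [-1.780e+01  2.180e+01  8.470e+01  1.000e-01  7.320e+01 -1.387e+02] p [ 588.8 -176.6  211.8] y [-0.514  0.858 -0.004] z [ 0.006 -0.001 -1.   ] F [-0.1 -0.6  0.7] T [ 0.37  0.24 -0.03] w 49.4
```

Emit:
move_arm --motion '[[40,[0,0,0],[0,0,0]],[40,[0,0,0],[0,0,0]],[40,[0,0,0],[0,0,-0.5]],[40,[0,0,0],[0,0,-1]],[40,[0,0,0],[0,0,-1]],[40,[0,0,0],[0,0,-1]],[40,[0,0,0],[0,0,-1]],[40,[0,0,0],[0,0,-1]],[40,[0,0,0],[0,0,-1]]]'

```text
time_s: 24.67
ee_pos: [588.7, -176.7, 211.8]
ee_rot: [-179.8, 0.3, -175.2]
force: [-1.0, 0.1, 2.2]
gripper_width: 47.3
gripper_force: 45.0
```

```bash
python3 -c "
from h import *
st()"
```

```text
24.6667 q [-1.770e+01  2.180e+01  8.470e+01 -1.000e-01  7.320e+01 -1.125e+02] p [ 588.7 -176.7  211.8] y [-0.083  0.997 -0.004] z [ 0.005 -0.004 -1.   ] F [-1.   0.1  2.2] T [0.11 0.21 0.32] w 47.3
```

Emit:
move_arm --motion '[[40,[0,0,0],[0,0,-1]],[40,[0,0,0],[0,0,-1]],[40,[0,0,0],[0,0,-1]],[40,[0,0,0],[0,0,-1]],[40,[0,0,0],[0,0,-1]],[40,[0,0,0],[0,0,-1]],[40,[0,0,0],[0,0,-1]],[40,[0,0,0],[0,0,-1]],[40,[0,0,0],[0,0,-1]],[40,[0,0,0],[0,0,-1]],[40,[0,0,0],[0,0,-1]],[40,[0,0,0],[0,0,-1]],[40,[0,0,0],[0,0,-1]],[40,[0,0,0],[0,0,-1]],[40,[0,0,0],[0,0,-1]],[40,[0,0,0],[0,0,-1]],[40,[0,0,0],[0,0,-1]],[40,[0,0,0],[0,0,-1]]]'

```text
time_s: 26.17
ee_pos: [587.5, -178.6, 211.8]
ee_rot: [-179.6, 0.4, 112.8]
force: [-4.1, -4.4, 3.5]
gripper_width: 47.2
gripper_force: 45.0
```

```bash
python3 -c "
from h import *
st()"
```

```text
26.1667 q [-17.7  21.9  84.4  -0.6  73.6 -40.3] p [ 587.5 -178.6  211.8] y [ 0.922  0.387 -0.007] z [-0.003 -0.009 -1.   ] F [-4.1 -4.4  3.5] T [-0.76  0.81  0.32] w 47.2
```

Emit:
move_arm --motion '[[40,[-0.03,-0.05,0],[0,0,-1]],[40,[0,0,0],[0,0,-1]],[40,[0,0,0],[0,0,-1]],[40,[0,0,0],[0,0,-1]],[40,[0,0,0],[0,0,-1]],[40,[0,0,0],[0,0,0]],[40,[0,0,0],[0,0,0]]]'

```text
time_s: 26.75
ee_pos: [586.8, -178.8, 211.8]
ee_rot: [-179.7, 0.4, 93.1]
force: [-4.6, -1.6, 5.5]
gripper_width: 47.4
gripper_force: 45.0
```

```bash
python3 -c "
from h import *
st()"
```

```text
26.75 q [-17.8  22.   84.4  -0.5  73.8 -20.7] p [ 586.8 -178.8  211.8] y [ 0.999  0.054 -0.005] z [-0.005 -0.006 -1.   ] F [-4.6 -1.6  5.5] T [-0.49  1.03  0.4 ] w 47.4
```

Emit:
move_arm --motion '[[40,[0,0,0],[0,0,-1]],[40,[0,0,0],[0,0,-1]],[40,[0,0,0],[0,0,0]],[40,[0,0,0],[0,0,0]]]'

```text
time_s: 27.08
ee_pos: [586.5, -178.8, 211.8]
ee_rot: [-179.7, 0.4, 85.1]
force: [-5.0, -1.2, 5.5]
gripper_width: 47.4
gripper_force: 45.0
```

```bash
python3 -c "
from h import *
st()"
```

```text
27.0833 q [-17.8  22.   84.4  -0.4  73.8 -12.7] p [ 586.5 -178.8  211.8] y [ 0.996 -0.086 -0.005] z [-0.006 -0.006 -1.   ] F [-5.  -1.2  5.5] T [-0.46  1.2   0.32] w 47.4
```

Emit:
move_arm --motion '[[40,[0,0,0],[0,0,-1]],[40,[0,0,0],[0,0,-1]],[40,[0,0,0],[0,0,0]],[40,[0,0,0],[0,0,0]]]'

```text
time_s: 27.42
ee_pos: [586.3, -178.7, 211.8]
ee_rot: [-179.7, 0.4, 77.1]
force: [-6.1, -2.5, 5.3]
gripper_width: 47.3
gripper_force: 45.0
```

```bash
python3 -c "
from h import *
st()"
```

```text
27.4167 q [-17.8  22.   84.4  -0.4  73.9  -4.8] p [ 586.3 -178.7  211.8] y [ 0.975 -0.224 -0.006] z [-0.007 -0.005 -1.   ] F [-6.1 -2.5  5.3] T [-0.43  1.23  0.45] w 47.3
```

Emit:
move_arm --motion '[[40,[0,0,0],[0,0,-1]],[40,[0,0,0],[0,0,-1]],[40,[0,0,0],[0,0,0]],[40,[0,0,0],[0,0,0]]]'

```text
time_s: 27.75
ee_pos: [586.1, -178.6, 211.8]
ee_rot: [-179.7, 0.4, 69.1]
force: [-7.2, -1.6, 6.9]
gripper_width: 47.4
gripper_force: 45.0
```

```bash
python3 -c "
from h import *
st()"
```

```text
27.75 q [-17.8  22.   84.4  -0.4  74.    3.2] p [ 586.1 -178.6  211.8] y [ 0.934 -0.357 -0.006] z [-0.008 -0.005 -1.   ] F [-7.2 -1.6  6.9] T [-0.41  1.39  0.55] w 47.4
```

Emit:
move_arm --motion '[[40,[-0.06,0,0],[0,0,-1]],[40,[0,0,0],[0,0,-1]],[40,[0,0,0],[0,0,0]],[40,[0,0,0],[0,0,0]]]'

```text
time_s: 28.08
ee_pos: [585.8, -178.5, 211.8]
ee_rot: [-179.8, 0.3, 61.1]
force: [-5.7, -1.9, 5.1]
gripper_width: 47.4
gripper_force: 45.0
```

```bash
python3 -c "
from h import *
st()"
```

```text
28.0833 q [-17.9  21.9  84.5  -0.3  73.8  11.1] p [ 585.8 -178.5  211.8] y [ 0.876 -0.483 -0.003] z [-0.006 -0.004 -1.   ] F [-5.7 -1.9  5.1] T [-0.41  1.    0.46] w 47.4
```

Emit:
move_arm --motion '[[40,[0,0,0],[0,0,-1]],[40,[0,0,0],[0,0,-1]],[40,[0,0,0],[0,0,0]],[40,[0,0,0],[0,0,0]]]'

```text
time_s: 28.42
ee_pos: [585.5, -178.3, 211.8]
ee_rot: [-179.8, 0.3, 53.1]
force: [-4.6, -2.1, 5.2]
gripper_width: 47.4
gripper_force: 45.0
```

Run:
```python
from h import *
st()
C=cam('wrist');print('knob in wrist',proj('wrist',(586,-178,242),C),'collar',proj('wrist',(586,-178,203),C))
cv2.imwrite('pics/w8.png',grab_frame('wrist'));cv2.imwrite('pics/s8.png',grab_frame('scene'));cv2.imwrite('pics/t8.png',grab_frame('top'))
```

```text
28.4167 q [-17.9  21.9  84.5  -0.3  73.9  19.1] p [ 585.5 -178.3  211.8] y [ 0.8   -0.6   -0.004] z [-0.006 -0.003 -1.   ] F [-4.6 -2.1  5.2] T [-0.33  1.09  0.4 ] w 47.4
knob in wrist [315.9 276.1] collar [316.2 241.6]
```

Emit:
move_arm --motion '[[40,[0,0,0],[0,0,-1]],[40,[0,0,0],[0,0,-1]],[40,[0,0,0],[0,0,0]],[40,[0,0,0],[0,0,0]]]'

```text
time_s: 28.9
ee_pos: [585.3, -178.2, 211.8]
ee_rot: [-179.8, 0.3, 45.1]
force: [-4.9, -1.9, 5.7]
gripper_width: 47.1
gripper_force: 45.0
```

```bash
python3 -c "
from h import *
st()"
```

```text
28.9 q [-17.9  21.9  84.5  -0.2  74.   27.1] p [ 585.3 -178.2  211.8] y [ 0.709 -0.706 -0.004] z [-0.007 -0.002 -1.   ] F [-4.9 -1.9  5.7] T [-0.28  1.17  0.3 ] w 47.1
```

Emit:
move_arm --motion '[[40,[0,0,0],[0,0,-1]],[40,[0,0,0],[0,0,-1]],[40,[0,0,0],[0,0,0]],[40,[0,0,0],[0,0,0]]]'

```text
time_s: 29.23
ee_pos: [585.2, -178.0, 211.8]
ee_rot: [-179.8, 0.4, 37.1]
force: [-6.4, -0.3, 6.6]
gripper_width: 47.6
gripper_force: 45.0
```

```bash
python3 -c "
from h import *
st()"
```

```text
29.2333 q [-17.9  21.9  84.5  -0.2  74.   35. ] p [ 585.2 -178.   211.8] y [ 0.604 -0.797 -0.004] z [-0.007 -0.001 -1.   ] F [-6.4 -0.3  6.6] T [-0.17  1.25  0.4 ] w 47.6
```

Run:
```python
from h import *
S=cam('scene');T=cam('top')
def ring(im,C,c):
    out=[]
    for a in range(0,360,15):
        v=[]
        for r in (17,19,21,23):
            p=proj('x',(c[0]+r*np.cos(np.radians(a)),c[1]+r*np.sin(np.radians(a)),242),C);v.append(cv2.getRectSubPix(im.min(2),(1,1),tuple(map(float,p)))[0,0])
        out.append(int(np.mean(v)))
    return out
print(list(range(0,360,15)))
for c in [(587.5,-178)]:
    print('scene0',ring(cv2.imread('pics/scene0.png'),S,c));print('top0',ring(cv2.imread('pics/top0.png'),T,c))
    print('s8',ring(cv2.imread('pics/s8.png'),S,c)); f=grab_frame('scene');cv2.imwrite('pics/s9.png',f);print('s9',ring(f,S,c))
w=grab_frame('wrist');cv2.imwrite('pics/w9.png',w)
cv2.imwrite('pics/c9.png',np.hstack([cv2.resize(f[110:190,160:240],(400,400),interpolation=cv2.INTER_CUBIC),cv2.resize(w[150:350,220:420],(400,400))]))
```

```text
[0, 15, 30, 45, 60, 75, 90, 105, 120, 135, 150, 165, 180, 195, 210, 225, 240, 255, 270, 285, 300, 315, 330, 345]
scene0 [30, 32, 37, 42, 46, 45, 44, 46, 55, 81, 107, 118, 83, 53, 54, 51, 45, 46, 92, 124, 81, 35, 32, 32]
top0 [67, 59, 51, 46, 45, 46, 46, 46, 47, 46, 46, 45, 53, 57, 64, 68, 77, 77, 86, 184, 106, 81, 77, 86]
s8 [17, 20, 22, 25, 26, 26, 22, 24, 56, 70, 52, 82, 63, 36, 35, 39, 35, 32, 29, 27, 22, 23, 23, 19]
s9 [18, 17, 23, 28, 27, 24, 30, 60, 69, 55, 86, 99, 64, 36, 39, 35, 34, 33, 30, 25, 16, 16, 17, 18]
```

View pics/c9.png

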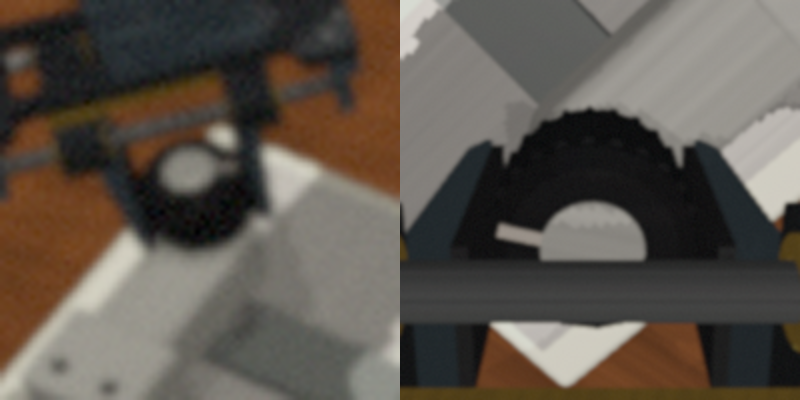

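The last picture shows the knob squarely between the fingers. In the wrist view (right half) its white line runs from (497,230) to (545,242), so its angle can be measured there.

```bash
cat >> h.py <<'E'
def mark(im,C,c=(587,-178)):
    v=[]
    for a in np.arange(0,360,2):
        r=[]
        for q in (17,19,21):
            p=proj('x',(c[0]+q*np.cos(np.radians(a)),c[1]+q*np.sin(np.radians(a)),242),C); r.append(cv2.getRectSubPix(im.min(2),(1,1),tuple(map(float,p)))[0,0])
        v.append(np.mean(r))
    return np.array(v)
E
python3 - <<'E'
from h import *
s,M=st();C=cam('wrist')
for p in [(500/2-200+220,0)]: pass
px=lambda x,y:(220+(x-400)/2,150+y/2)
for q in [(497,230),(520,236),(545,242)]:
    P=onz('wrist',px(*q),242,C)-[587,-178,242];print(P,np.degrees(np.arctan2(P[1],P[0])).round(1),np.hypot(*P[:2]).round(1))
v=mark(cv2.imread('pics/w9.png'),C);print([(int(2*i),int(v[i])) for i in range(180) if v[i]>90])
v=mark(cv2.imread('pics/top0.png'),cam('top'),(587.5,-178));print([(int(2*i),int(v[i])) for i in range(180) if v[i]>110])
v=mark(cv2.imread('pics/scene0.png'),cam('scene'),(588,-177));print([(int(2*i),int(v[i])) for i in range(180) if v[i]>90])
E
```

```text
29.3333 q [-17.9  21.9  84.5  -0.2  74.   35. ] p [ 585.2 -178.   211.8] y [ 0.604 -0.797 -0.004] z [-0.007 -0.001 -1.   ] F [-5.7 -0.9  6.2] T [-0.14  1.25  0.37] w 47.3
[-9.6 20.7  0. ] 114.9 22.8
[-7.7 15.6  0. ] 116.3 17.4
[-5.5 10.2  0. ] 118.3 11.6
[(110, 99), (112, 130), (114, 137), (116, 136), (118, 127), (202, 91), (204, 95), (206, 95), (208, 97), (210, 99), (212, 96), (214, 95), (216, 92), (218, 90), (220, 93), (222, 97), (224, 99), (226, 98), (228, 100), (230, 102), (232, 101), (234, 100), (236, 102), (238, 100), (240, 93)]
[(278, 128), (280, 146), (282, 164), (284, 179), (286, 184), (288, 185), (290, 180), (292, 168), (294, 151), (296, 132)]
[(152, 90), (154, 96), (156, 98), (158, 99), (160, 100), (162, 102), (164, 104), (166, 104), (168, 104), (170, 104), (172, 102), (174, 99), (176, 95), (178, 91), (266, 95), (268, 105), (270, 111), (272, 122), (274, 130), (276, 137), (278, 145), (280, 146), (282, 145), (284, 145), (286, 145), (288, 139), (290, 130), (292, 121), (294, 113), (296, 104), (298, 94)]
```

The knob has followed the hand (169° against 174°). Continuing in small steps.

Emit:
move_arm --motion '[[40,[-0.02,0.02,0],[0,0,-1]],[40,[0,0,0],[0,0,0]],[40,[0,0,0],[0,0,0]],[40,[0,0,0],[0,0,0]]]'

```text
time_s: 29.67
ee_pos: [585.1, -177.8, 211.8]
ee_rot: [-179.8, 0.3, 33.1]
force: [-5.3, -1.1, 6.3]
gripper_width: 46.9
gripper_force: 45.0
```

```bash
cat > r.py <<'E'
from h import *
s,M=st();C=cam('wrist');w=grab_frame('wrist');v=mark(w,C)[:90];a=np.arange(0,180,2);k=v>105
print('hand',s['ee_rot'][2].round(1),'mark',a[k])
E
python3 r.py
```

```text
29.6667 q [-17.9  21.9  84.5  -0.2  73.9  39. ] p [ 585.1 -177.8  211.8] y [ 0.547 -0.837 -0.003] z [-0.006 -0.001 -1.   ] F [-5.3 -1.1  6.3] T [-0.31  1.1   0.46] w 46.9
hand 33.1 mark [108 110 112 114]
```

Emit:
move_arm --motion '[[40,[0,0,0],[0,0,-1]],[40,[0,0,0],[0,0,0]],[40,[0,0,0],[0,0,0]]]'

```text
time_s: 29.97
ee_pos: [585.0, -177.7, 211.8]
ee_rot: [-179.8, 0.3, 29.1]
force: [-4.5, -1.9, 5.9]
gripper_width: 47.3
gripper_force: 45.0
```

```bash
python3 r.py
```

```text
29.9667 q [-17.9  21.9  84.5  -0.1  73.9  43. ] p [ 585.  -177.7  211.8] y [ 0.487 -0.873 -0.003] z [-0.007 -0.    -1.   ] F [-4.5 -1.9  5.9] T [-0.28  1.12  0.48] w 47.3
hand 29.1 mark [104 106 108 110]
```

Emit:
move_arm --motion '[[40,[0,0,0],[0,0,-1]],[40,[0,0,0],[0,0,0]],[40,[0,0,0],[0,0,0]]]'

```text
time_s: 30.27
ee_pos: [585.0, -177.6, 211.7]
ee_rot: [-179.8, 0.3, 25.1]
force: [-5.2, -1.8, 6.5]
gripper_width: 47.4
gripper_force: 45.0
```

```bash
python3 r.py
```

```text
30.2667 q [-17.9  21.9  84.5  -0.1  73.9  47. ] p [ 585.  -177.6  211.7] y [ 0.425 -0.905 -0.003] z [-0.007  0.    -1.   ] F [-5.2 -1.8  6.5] T [-0.22  1.17  0.49] w 47.4
hand 25.1 mark [100 102 104 106]
```

Emit:
move_arm --motion '[[40,[0,0,0],[0,0,-1]],[40,[0,0,0],[0,0,0]],[40,[0,0,0],[0,0,0]]]'

```text
time_s: 30.57
ee_pos: [584.9, -177.5, 211.7]
ee_rot: [-179.8, 0.3, 21.1]
force: [-5.0, -0.1, 6.1]
gripper_width: 47.1
gripper_force: 45.0
```

```bash
python3 r.py
```

```text
30.5667 q [-17.9  21.9  84.5  -0.1  74.   51. ] p [ 584.9 -177.5  211.7] y [ 0.361 -0.933 -0.003] z [-0.007  0.001 -1.   ] F [-5.  -0.1  6.1] T [-0.21  1.14  0.51] w 47.1
hand 21.1 mark [ 96  98 100 102]
```

Emit:
move_arm --motion '[[40,[0,0,0],[0,0,-1]],[40,[0,0,0],[0,0,0]],[40,[0,0,0],[0,0,0]]]'

```text
time_s: 30.87
ee_pos: [584.9, -177.3, 211.7]
ee_rot: [-179.8, 0.3, 17.1]
force: [-5.9, -0.6, 6.7]
gripper_width: 46.9
gripper_force: 45.0
```

```bash
python3 r.py
```

```text
30.8667 q [-17.9  21.9  84.6  -0.   74.   55. ] p [ 584.9 -177.3  211.7] y [ 0.294 -0.956 -0.003] z [-0.007  0.002 -1.   ] F [-5.9 -0.6  6.7] T [-0.15  1.19  0.4 ] w 46.9
hand 17.1 mark [ 92  94  96  98 100]
```

Emit:
move_arm --motion '[[40,[0,0,0],[0,0,-1]],[40,[0,0,0],[0,0,0]],[40,[0,0,0],[0,0,0]]]'

```text
time_s: 31.17
ee_pos: [584.9, -177.3, 211.8]
ee_rot: [-179.8, 0.3, 13.1]
force: [-5.5, -0.1, 6.3]
gripper_width: 47.4
gripper_force: 45.0
```

```bash
python3 r.py
```

```text
31.1667 q [-17.9  21.9  84.6  -0.   74.   59. ] p [ 584.9 -177.3  211.8] y [ 0.227 -0.974 -0.004] z [-0.007  0.002 -1.   ] F [-5.5 -0.1  6.3] T [-0.04  1.22  0.28] w 47.4
hand 13.1 mark [88 90 92 94 96]
```

Emit:
move_arm --motion '[[40,[0,0,0],[0,0,-1]],[40,[0,0,0],[0,0,-1]],[40,[0,0,0],[0,0,0]],[40,[0,0,0],[0,0,0]]]'

```text
time_s: 31.55
ee_pos: [584.8, -177.0, 211.8]
ee_rot: [-179.8, 0.3, 5.1]
force: [-5.6, 0.3, 6.1]
gripper_width: 47.4
gripper_force: 45.0
```

```bash
python3 r.py
```

```text
31.55 q [-17.9  21.9  84.6   0.1  74.   66.9] p [ 584.8 -177.   211.8] y [ 0.089 -0.996 -0.004] z [-0.006  0.003 -1.   ] F [-5.6  0.3  6.1] T [0.07 1.23 0.39] w 47.4
hand 5.1 mark [80 82 84 86 88]
```

Emit:
move_arm --motion '[[40,[0,0,0],[0,0,-1]],[40,[0,0,0],[0,0,-1]],[40,[0,0,0],[0,0,0]],[40,[0,0,0],[0,0,0]]]'

```text
time_s: 31.93
ee_pos: [584.8, -176.7, 211.7]
ee_rot: [-179.8, 0.4, -2.9]
force: [-6.7, 1.0, 6.7]
gripper_width: 47.1
gripper_force: 45.0
```

```bash
python3 r.py
```

```text
31.9333 q [-18.   21.9  84.6   0.1  74.   74.9] p [ 584.8 -176.7  211.7] y [-0.05  -0.999 -0.004] z [-0.006  0.004 -1.   ] F [-6.7  1.   6.7] T [0.13 1.2  0.41] w 47.1
hand -2.9 mark [72 74 76 78 80]
```

Emit:
move_arm --motion '[[40,[0,0,0],[0,0,-1]],[40,[0,0,0],[0,0,-1]],[40,[0,0,0],[0,0,0]],[40,[0,0,0],[0,0,0]]]'

```text
time_s: 32.32
ee_pos: [584.8, -176.5, 211.8]
ee_rot: [-179.8, 0.4, -10.9]
force: [-5.9, 1.4, 6.3]
gripper_width: 47.3
gripper_force: 45.0
```

```bash
python3 r.py
```

```text
32.3167 q [-18.   21.8  84.6   0.2  73.9  82.8] p [ 584.8 -176.5  211.8] y [-0.188 -0.982 -0.004] z [-0.005  0.005 -1.   ] F [-5.9  1.4  6.3] T [0.29 1.19 0.55] w 47.3
hand -10.9 mark [64 66 68 70 72]
```

The peaks at 190° and about 224° are one click (36°) apart, so the clutch is slipping. I'll take this click and then stop.

Emit:
move_arm --motion '[[40,[0,0,0],[0,0,-1]],[40,[0,0,0],[0,0,-1]],[40,[0,0,0],[0,0,0]],[40,[0,0,0],[0,0,0]]]'

```text
time_s: 32.7
ee_pos: [584.9, -176.3, 211.7]
ee_rot: [-179.8, 0.4, -18.9]
force: [-5.3, 2.6, 6.7]
gripper_width: 47.1
gripper_force: 45.0
```

```bash
python3 r.py
```

```text
32.7 q [-18.   21.8  84.6   0.3  73.9  90.8] p [ 584.9 -176.3  211.7] y [-0.323 -0.946 -0.004] z [-0.005  0.006 -1.   ] F [-5.3  2.6  6.7] T [0.4  1.14 0.39] w 47.1
hand -18.9 mark [56 58 60 62 64]
```

Emit:
move_arm --motion '[[40,[0,0,0],[0,0,-1]],[40,[0,0,0],[0,0,0]],[40,[0,0,0],[0,0,0]]]'

```text
time_s: 33.0
ee_pos: [585.0, -176.1, 211.8]
ee_rot: [-179.7, 0.4, -22.9]
force: [-4.9, 2.2, 5.8]
gripper_width: 47.2
gripper_force: 45.0
```

```bash
python3 r.py
```

```text
33.0 q [-18.   21.8  84.6   0.3  73.9  94.8] p [ 585.  -176.1  211.8] y [-0.389 -0.921 -0.004] z [-0.004  0.007 -1.   ] F [-4.9  2.2  5.8] T [0.39 1.15 0.31] w 47.2
hand -22.9 mark [52 54 56 58 60]
```

The third drop (0.31 at 234°) confirms the pattern of lows at 166°, 198° and 234°. Letting go and rising.

Emit:
move_arm --motion '[[55,[0,0,0],[0,0,0]],[80,[0,0,0],[0,0,0]],[80,[0,0,0],[0,0,0]],[80,[0,0,0],[0,0,0]],[80,[0,0,0.5],[0,0,0]],[80,[0,0,0.8],[0,0,0]],[80,[0,0,0.9],[0,0,0]],[80,[0,0,0.9],[0,0,0]],[80,[0,0.8,0.5],[0,0,0]],[80,[0,0.9,0],[0,0,0]],[80,[0,0.9,0],[0,0,0]],[80,[0,0.9,0],[0,0,0]],[80,[0,0.9,0],[0,0,0]],[80,[0,0.9,0],[0,0,0]],[80,[0,0.9,0],[0,0,0]],[80,[0,0.9,0],[0,0,0]],[80,[0,0.9,0],[0,0,0]],[80,[0,0,0],[0,0,0]]]'

```text
time_s: 34.55
ee_pos: [586.0, 26.4, 300.9]
ee_rot: [-179.7, 0.3, -22.8]
force: [-0.9, 0.6, 0.7]
gripper_width: 80.2
gripper_force: 0.0
```

Run:
```python
from h import *
st()
b=grab_frame('top');a=grab_frame('scene');T=cam('top');S=cam('scene')
v=mark(b,T,(587.5,-178));i=v.argmax();print('mark',2*i,v[i]); v=mark(a,S,(588,-177));print('scene',[int(x) for x in v[::5]])
Y=np.array([.1564,.9877,0]);X=np.array([.9877,-.1564,0]);c0=np.array([587.5,-178,110])
g=cv2.GaussianBlur(cv2.cvtColor(b,cv2.COLOR_BGR2GRAY),(3,3),0).astype(int)
for c in range(426,454,5):
    d=np.diff(g[178:230,c]); lo=d[:27].argmin(); hi=20+d[20:].argmax()
    P=[onz('top',(c,178.5+r),120,T)-c0 for r in (lo,hi)]
    print(c,d[lo],d[hi],[(float((p@Y).round(1)),float((p@X).round(1))) for p in P])
```

```text
34.55 q [  1.2  17.2  78.8   0.4  84.1 114. ] p [586.   26.4 300.9] y [-0.388 -0.922 -0.005] z [-0.002  0.007 -1.   ] F [-0.9  0.6  0.7] T [-0.01  0.19 -0.03] w 80.2
mark 30 132.33333333333334
scene [34, 33, 33, 34, 37, 58, 108, 118, 80, 48, 37, 37, 46, 57, 72, 83, 97, 99, 82, 67, 70, 72, 71, 68, 57, 51, 43, 41, 39, 37, 36, 32, 32, 31, 33, 33]
426 -14 4 [(79.1, -3.9), (77.3, -15.4)]
431 -15 6 [(67.6, -1.9), (60.5, -50.0)]
436 -15 17 [(56.3, 0.1), (48.1, -54.8)]
441 -12 22 [(44.9, 2.1), (40.2, -30.1)]
446 -7 27 [(34.5, 10.9), (30.1, -18.8)]
451 -10 9 [(22.1, 6.0), (18.4, -19.1)]
```

```bash
python3 -c "
from workcell import *
print(job_done())"
```

```text
the job is handed in; nothing more can be done
None
```

The tall plaque lies flat under the tip covering the crystal, the press knob was turned clockwise through about three clutch clicks by the torque readings (roughly 1.3 rad of slip), the gripper is clear, and the job was handed in at about 34.6 s; no verdict was returned.

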